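# Boiled eggs into their egg cups

## Task

Breakfast for four: the brown eggs in the wooden rack are boiled, so serve them, one in each egg cup, point up as they stand now - the two big ones in the big blue cups, the two small ones in the small yellow cups. The white eggs are raw: leave them where they are in the rack. Set every egg down without dropping it, and leave the cups standing.

Things in the scene. Friction and masses are not known exactly. Their poses are not given: they have to be found in the camera images.
- egg_big_a: big brown (boiled) hen's egg, 45 mm across at its widest, 27 mm above its blunt tip; 60 mm long, 60 g. Origin at the blunt lower tip, z up to the point; tip 27 mm above the counter, 5 mm below the rack's top. All six eggs start in one straight row, 58 mm apart, in random order in the holes of a fixed light-wood rack, 60 mm wide; grasp across the row (its direction shows in the eggs' positions).
- egg_small_a: small brown (boiled) hen's egg, 36 mm across at its widest, 22 mm above its blunt tip; 49 mm long, 36 g. Origin at the blunt lower tip, z up to the point; tip 25 mm above the counter, 7 mm below the rack's top. In the rack, see egg_big_a.
- egg_white_big: big white (raw) hen's egg, 45 mm across at its widest, 27 mm above its blunt tip; 60 mm long, 60 g. Origin at the blunt lower tip, z up to the point; tip 27 mm above the counter, 5 mm below the rack's top. In the rack, see egg_big_a.
- egg_small_b: small brown (boiled) hen's egg, 36 mm across at its widest, 22 mm above its blunt tip; 49 mm long, 36 g. Origin at the blunt lower tip, z up to the point; tip 25 mm above the counter, 7 mm below the rack's top. In the rack, see egg_big_a.
- egg_white_small: small white (raw) hen's egg, 36 mm across at its widest, 22 mm above its blunt tip; 49 mm long, 36 g. Origin at the blunt lower tip, z up to the point; tip 25 mm above the counter, 7 mm below the rack's top. In the rack, see egg_big_a.
- egg_big_b: big brown (boiled) hen's egg, 45 mm across at its widest, 27 mm above its blunt tip; 60 mm long, 60 g. Origin at the blunt lower tip, z up to the point; tip 27 mm above the counter, 5 mm below the rack's top. Rack: see egg_big_a.
- cup_blue_a: big dark blue footed egg cup, loose, 160 g, 56 mm high, 46 mm across the rim, mouth 39 mm wide. Origin at the centre of its foot, z up. A big egg set in it comes to rest with its blunt tip 43 mm above the foot (on the rim, clear of the cup's floor). A small egg would sink into it. The four cups stand apart before the rack in random order.
- cup_yellow_a: small yellow footed egg cup, loose, 160 g, 46 mm high, 37 mm across the rim, mouth 30 mm wide. Origin at the centre of its foot, z up. A small egg set in it comes to rest with its blunt tip 36 mm above the foot (on the rim, clear of the cup's floor). A big egg would only perch on it.
- cup_blue_b: big dark blue footed egg cup, loose, 160 g, 56 mm high, 46 mm across the rim, mouth 39 mm wide. Origin at the centre of its foot, z up. A big egg set in it comes to rest with its blunt tip 43 mm above the foot (on the rim, clear of the cup's floor). A small egg would sink into it.
- cup_yellow_b: small yellow footed egg cup, loose, 160 g, 46 mm high, 37 mm across the rim, mouth 30 mm wide. Origin at the centre of its foot, z up. A small egg set in it comes to rest with its blunt tip 36 mm above the foot (on the rim, clear of the cup's floor). A big egg would only perch on it.
There are look-alikes about, which are no part of the job. Leave any turquoise look-alike of the egg_big_b alone. Leave any green look-alike of the egg_big_a alone.

How it is judged:
By the outcome, as a careful person would: the job done as asked, in the order asked, and still so for the second after the job is handed in, with the robot touching nothing.
It also fails if it takes over 96 s, if anything falls off the work surface, if the arm or the gripper's body presses on something with over 40 N, if the wrist force passes 120 N, or if a joint passes its speed limit or range.

## Robot

A 6-joint arm with a two-finger parallel gripper is mounted at the origin on the work surface; the furniture and walls round the work are solid. World frame = base frame: x ahead of the robot, y to its left, z up, the work surface at z = 0. Lengths are in m, angles in rad, forces in N, time in s.
With the tool pointing down it reaches from about 0.425 to 1.125 m from the base axis. Payload 14.9 kg.
Tool frame: the origin (TCP) lies at the very end of the fingers, on their centre line; the grasp point (between the pads) lies 19 mm behind it; z points along the fingers, y is the line along which they close (so a half turn about z gives the same grasp; the last joint's range is limited). The gripper opens to 91 mm and grips with 3 to 60 N. Pads are 32 mm wide; open, the fingers measure 118 mm over their backs; the gripper's body (76 mm by 178 mm) begins 60 mm behind the grasp point.
Start: joints at [-0.033, 0.379, 1.734, -0, 1.028, -0.033], TCP at [0.7, -0, 0.214] pointing down, gripper open.
Joint ranges: [-2.77, 2.77], [-0.74, 2.19], [0, 2.66], [-1.06, 4.2], [0.31, 2.87], [-3.08, 3.08]. Speed limits (rad/s): [1.89, 1.89, 2.39, 3.14, 3.14, 3.14].

## Interface

Orientations are given as a rotation vector (axis times angle).
In Python, from bench import r, viewer, workorder gives the robot as it stands.
- The arm moves only by the tool jog_arm, never from a script. Its argument "steps" is a list of rows, each a list of 6 numbers: the shift along the tool's x, y, z in m, then the turn, a rotation vector about the tool's x, y, z in rad. In form: [[tx, ty, tz, rx, ry, rz], ...]. A call has 1 to 5 rows; each row is the pose to reach, as a shift and turn from the pose commanded when the call began, along the tool's axes at that moment; what a row does not reach only later rows make up. A row lasts 1/10 s, in which the tool goes at most 50 mm and 8.59 degrees, less where a joint would pass 70% of its speed; a pose out of reach is approached as far as the arm can. A call with a gripper value outside its range is refused whole. "claw" is the finger opening in m, from 0 to 0.0912, set as the call begins (left out, the last holds). The fingers move at their own pace and stop on an object; "newtons" is the grip in N (left out, the last holds). Time passes only in rows, so rows that repeat a pose let the fingers close. It gives the time, the measured TCP pose, the force, the opening and the grip force at its end, in the units of the state.
- r.observe(): the state, without advancing time (a new reading comes with each control period).
- viewer.camera(name): name is "scene" or "side" or "wrist"; returns a dict with "pixels" (384x512x3 uint8, blue, green, red), "depth" (384x512 float32, m along the optical axis (not along the pixel's ray), 0 where there is no reading), "camera_matrix" (3x3 intrinsics, pixels), "dist_coeffs" ([k1, k2, p1, p2, k3] as OpenCV has them; the pictures are not rectified), "extrinsics" (4x4, takes a point from camera to world coordinates). Camera axes: x right, y down, z forward; pixel columns grow to the right and rows downward; lengths in m; the calibration is good to about 2 mm. A picture is of the moment at which its call begins.
- workorder.job_done(): hands the job in; it is judged then, once.
The state is a dict: "clock": time; "qpos": joint angles; "qd": joint speeds; "effort": joint torques, N m; "eef_pos": TCP position; "eef_rot": TCP orientation; "force": force on the tool from outside, world axes, zero at the start; "ft_torque": the same for the moment, N m; "gripper_width": finger opening in m; "finger_force": force on a finger pad.
Only numpy, scipy, OpenCV 4.12 (cv2) and the standard library are available. Lean on these libraries where they do the work, as an engineer would, in place of code of your own. Each camera call takes 0.05 s, during which the arm holds its last target. There are 200 camera calls.

## Working session

There is one attempt and no reset: what is moved stays moved. The work goes in short steps, Python scripts to look and compute and a tool call to move; the robot and the scene stay as the last step left them, time stands still between calls to the robot, and variables do not carry over. Pictures are saved under pics/ and viewed, at most 14 in all, crops included, and the job is handed in when it is done.

Besides the shell and the picture viewer there is one more tool, called as name(argument=value, ...) on one line, values as JSON. jog_arm: Moves the arm, as the interface text tells. Its arguments: {"type":"object","properties":{"steps":{"type":"array","items":{"type":"array","items":{"type":"number"}}},"claw":{"type":"number"},"newtons":{"type":"number"}},"required":["steps"]}

```bash
ls; mkdir -p pics; python3 - <<'E'
from bench import r, viewer
import cv2,numpy as np,pickle
print(r.observe())
for n in ("scene","side"):
    c=viewer.camera(n); cv2.imwrite(f"pics/{n}0.png",c["pixels"]); pickle.dump(c,open(f"{n}0.pkl","wb"))
    print(n,c["camera_matrix"],c["dist_coeffs"],c["extrinsics"])
a=cv2.imread("pics/scene0.png");
E
```

```text
pics
{'clock': 0.0, 'qpos': array([-3.32517917e-02,  3.79469069e-01,  1.73479369e+00, -3.13590337e-06,
        1.02848143e+00, -3.33112224e-02]), 'qd': array([-0.00117021, -0.00030776, -0.00037108, -0.00059615,  0.00188615,
       -0.00071984]), 'effort': array([ 6.45993277e-04, -7.63727903e+01, -4.34372771e+01,  6.49972307e-02,
        4.23743343e-02, -1.55693674e-04]), 'eef_pos': array([6.99592680e-01, 4.08772619e-05, 2.13239552e-01]), 'eef_rot': array([-2.22078019e+00, -2.22091578e+00,  1.23851091e-03]), 'force': array([-0.25418457,  1.03682068,  0.01287759]), 'ft_torque': array([-0.02390912, -0.07762485,  0.00461316]), 'finger_force': 0.0, 'gripper_width': 0.09115155175396393}
scene [[383.00007627   0.         256.1569772 ]
 [  0.         383.00007627 194.95039402]
 [  0.           0.           1.        ]] [-0.07242421  0.          0.          0.          0.        ] [[-0.70211943 -0.41030104  0.58196336  0.084525  ]
 [-0.7118622   0.42368549 -0.5601275   0.54216222]
 [-0.01674853 -0.80755412 -0.58955561  0.54480998]
 [ 0.          0.          0.          1.        ]]
side [[462.67260835   0.         261.334727  ]
 [  0.         462.67260835 196.66826021]
 [  0.           0.           1.        ]] [-0.06152884  0.          0.          0.          0.        ] [[ 0.97085098 -0.14333353  0.19210378  0.34208521]
 [-0.23915021 -0.5258313   0.81627729 -0.80430063]
 [-0.01598573 -0.83842527 -0.54478208  0.63061333]
 [ 0.          0.          0.          1.        ]]
```

View pics/scene0.png

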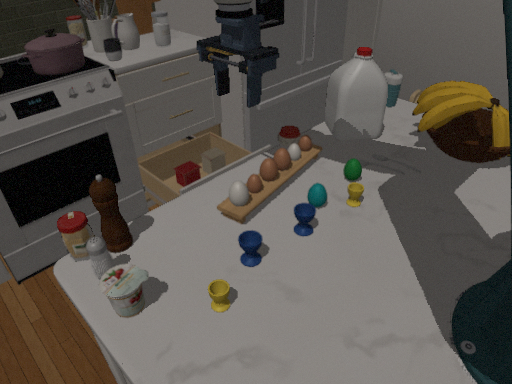

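View pics/side0.png

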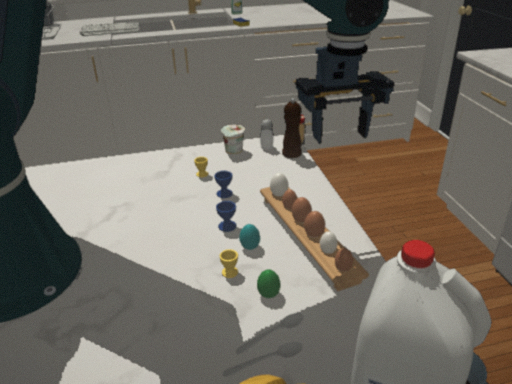

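The scene view shows the egg row from (238,193) to (306,144): big white, small brown, big brown, big brown, small white, small brown. The blue cups are at (304,218) and (250,248), the yellow ones at (355,194) and (219,295). The turquoise egg at (317,195) and the green one at (353,169) are look-alikes standing on the counter.

```bash
cat > h.py <<'E'
import cv2,numpy as np
from scipy.optimize import least_squares
def world(c):
    h,w=c["depth"].shape; u,v=np.meshgrid(np.arange(w),np.arange(h))
    p=cv2.undistortPoints(np.stack([u,v],-1).reshape(-1,1,2).astype(float),c["camera_matrix"],c["dist_coeffs"]).reshape(h,w,2)
    d=c["depth"][...,None].astype(float); P=np.concatenate([p*d,d],-1)
    return P@c["extrinsics"][:3,:3].T+c["extrinsics"][:3,3]
def masks(c):
    H=cv2.cvtColor(c["pixels"],cv2.COLOR_BGR2HSV); b=c["depth"]>0
    h,s,v=[H[...,i].astype(int) for i in range(3)]
    return dict(blue=(h>105)&(h<125)&(s>130)&b, yellow=(h>20)&(h<33)&(s>130)&b, brown=(h<14)&(s>85)&(s<175)&b, white=(s<40)&(v>130)&b)
def circ(P,rad):
    f=lambda q:np.hypot(P[:,0]-q[0],P[:,1]-q[1])-rad
    return least_squares(f,P[:,:2].mean(0),loss="soft_l1",f_scale=.001).x
E
python3 - <<'E'
import pickle,cv2,numpy as np
from h import *
for n in ("scene","side"):
    c=pickle.load(open(n+"0.pkl","rb")); W=world(c)
    for k,m in masks(c).items():
        z=W[...,2]; m=m&(z>(.034 if k in("brown","white") else .003))&(z<.1)&(W[...,0]>.3)&(W[...,0]<1.1)&(abs(W[...,1])<.6)
        N,L,S,C=cv2.connectedComponentsWithStats(m.astype(np.uint8),connectivity=4)
        for i in range(1,N):
            if S[i,4]<60 or S[i,4]>2000: continue
            P=W[L==i]; zt=np.percentile(P[:,2],98); print(n,k,C[i].round(),S[i,4],"ztop %.3f"%zt,"mean",P.mean(0).round(3),end=" ")
            if k in("brown","white"):
                big=zt>.080; zc=.054 if big else .047; B=P[abs(P[:,2]-zc)<.008]
                if len(B)>8: print("big" if big else "small",circ(B,.0222 if big else .0178).round(4))
                else: print()
            else:
                T=P[P[:,2]>zt-.006]; print("rim bbox c",((T.min(0)+T.max(0))/2).round(4),"ext",(T.max(0)-T.min(0)).round(3))
c=cv2.imread("pics/scene0.png")[125:320,195:375]; cv2.imwrite("pics/crop.png",cv2.resize(c,None,fx=3,fy=3,interpolation=2))
E
```

```text
scene blue [304. 218.] 485 ztop 0.058 mean [0.458 0.047 0.035] rim bbox c [0.458  0.0453 0.0564] ext [0.043 0.045 0.007]
scene blue [250. 247.] 601 ztop 0.059 mean [0.476 0.184 0.034] rim bbox c [0.4753 0.1838 0.0564] ext [0.044 0.043 0.008]
scene yellow [428. 125.] 143 ztop 0.100 mean [ 0.433 -0.454  0.084] rim bbox c [ 0.431  -0.4457  0.0968] ext [0.044 0.031 0.006]
scene yellow [354. 194.] 289 ztop 0.049 mean [ 0.435 -0.106  0.03 ] rim bbox c [ 0.4356 -0.1079  0.0464] ext [0.034 0.035 0.007]
scene yellow [219. 295.] 550 ztop 0.048 mean [0.434 0.297 0.03 ] rim bbox c [0.4347 0.2972 0.046 ] ext [0.036 0.035 0.007]
scene brown [305. 143.] 156 ztop 0.073 mean [ 0.64  -0.175  0.056] small [ 0.6462 -0.1852]
scene brown [275. 164.] 596 ztop 0.087 mean [ 0.612 -0.03   0.067] big [ 0.6113 -0.0283]
scene brown [254. 184.] 211 ztop 0.075 mean [0.6   0.052 0.057] small [0.6083 0.0427]
scene white [293. 149.] 65 ztop 0.074 mean [ 0.632 -0.118  0.066] 
scene white [236. 189.] 151 ztop 0.089 mean [0.592 0.111 0.078] 
scene white [123. 267.] 75 ztop 0.073 mean [0.568 0.395 0.071] 
scene white [105. 284.] 157 ztop 0.073 mean [0.554 0.435 0.071] 
scene white [114. 292.] 98 ztop 0.073 mean [0.529 0.432 0.071] 
side yellow [201. 165.] 148 ztop 0.045 mean [0.435 0.289 0.029] rim bbox c [0.4352 0.2937 0.0429] ext [0.031 0.035 0.006]
side yellow [229. 262.] 308 ztop 0.046 mean [ 0.436 -0.114  0.029] rim bbox c [ 0.4363 -0.1132  0.0433] ext [0.032 0.036 0.007]
side brown [291. 135.] 158 ztop 0.098 mean [0.698 0.328 0.067] big [0.7044 0.3439]
side brown [304. 213.] 911 ztop 0.085 mean [ 0.614 -0.039  0.063] big [ 0.6129 -0.0537]
side brown [344. 260.] 306 ztop 0.072 mean [ 0.642 -0.195  0.056] small [ 0.6475 -0.1853]
side white [231. 130.] 179 ztop 0.071 mean [0.541 0.403 0.068] 
side white [277. 178.] 131 ztop 0.086 mean [0.592 0.094 0.076] 
side white [327. 237.] 130 ztop 0.073 mean [ 0.632 -0.133  0.065] small [ 0.6385 -0.1288]
```

View pics/crop.png

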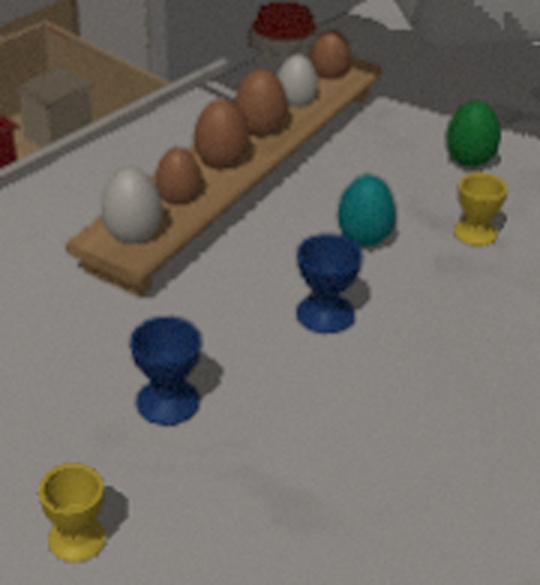

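The enlarged crop (3x, offset 195,125) confirms the four brown eggs at crop (330,53), (262,100), (222,133) and (179,175). The two white ones are at (132,205) and (297,80). Turquoise and green stand on the counter at (367,210) and (473,133). I'll go above the row and look closer.

jog_arm(steps=[[-0.03,-0.05,-0.04,0,0,-0.1],[-0.03,-0.09,-0.08,0,0,-0.167],[-0.03,-0.09,-0.08,0,0,-0.167],[-0.03,-0.09,-0.08,0,0,-0.167],[-0.03,-0.09,-0.08,0,0,-0.167]])

```text
clock: 0.6
eef_pos: [0.61, -0.03, 0.294]
eef_rot: [2.028, 2.398, 0.001]
force: [-0.1, 0.2, -0.1]
gripper_width: 0.0912
finger_force: 0.0
```

```bash
python3 - <<'E'
from bench import r, viewer
import cv2,pickle
from h import *
c=viewer.camera("wrist"); cv2.imwrite("pics/w1.png",c["pixels"]); pickle.dump(c,open("w1.pkl","wb"))
o=r.observe(); print(o["eef_pos"],o["eef_rot"]); print(c["extrinsics"].round(3),c["camera_matrix"][0,0])
c=pickle.load(open("scene0.pkl","rb"));W=world(c)
for u,v in ((317,195),(353,169)): print(W[v-5:v+6,u-4:u+5].reshape(-1,3).mean(0).round(3))
E
```

```text
[ 0.61011935 -0.02993686  0.29332411] [-2.02834687e+00 -2.39853992e+00  4.04427692e-04]
[[ 0.986  0.16   0.043  0.598]
 [ 0.165 -0.955 -0.248  0.04 ]
 [ 0.001  0.252 -0.968  0.465]
 [ 0.     0.     0.     1.   ]] 296.9308598754316
[ 0.483 -0.029  0.042]
[ 0.487 -0.175  0.043]
```

View pics/w1.png

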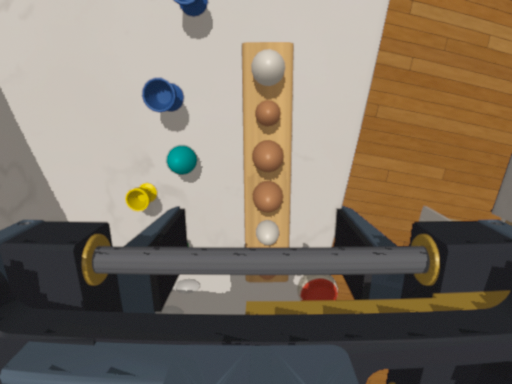

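The wrist view shows the row from the big white egg (268,68) through brown at (267,112), (268,156) and (267,196) to the small white one (268,233); the far brown is hidden by the gripper. Blue cup rims are at (160,95) and (190,2), a yellow cup at (138,199), and the turquoise egg at (182,160).

```bash
cat >> h.py <<'E'
def rayz(c,uv,z):
    p=cv2.undistortPoints(np.array(uv,float).reshape(-1,1,2),c["camera_matrix"],c["dist_coeffs"]).reshape(2)
    d=c["extrinsics"][:3,:3]@np.array([p[0],p[1],1]); o=c["extrinsics"][:3,3]
    return (o+d*(z-o[2])/d[2])[:2]
E
python3 - <<'E'
import pickle
from h import *
c=pickle.load(open("w1.pkl","rb")); W=world(c); z=W[...,2]
H=cv2.cvtColor(c["pixels"],cv2.COLOR_BGR2HSV).astype(int)
for nm,m in dict(egg=(z>.041)&(z<.1)&(H[...,0]<18)&(H[...,1]>60)|(z>.041)&(z<.1)&(H[...,1]<45),blue=masks(c)["blue"]&(z>.03),yellow=masks(c)["yellow"]&(z>.028)).items():
    m=m&(c["depth"]>0)&(W[...,0]<.75)
    N,L,S,C=cv2.connectedComponentsWithStats(m.astype(np.uint8),connectivity=4)
    for i in range(1,N):
        if S[i,4]<60: continue
        P=W[L==i]; zt=P[:,2].max(); a=C[i].round(1)
        if nm=="egg":
            q=rayz(c,C[i],.056 if zt>.08 else .049)
        else: q=None
        if nm!="egg":
            T=(L==i)&(z>zt-.007); cnt=np.argwhere(T)[:,::-1]; e=cv2.minEnclosingCircle(cnt.astype(np.float32)); q=rayz(c,e[0],.056 if nm=="blue" else .046)
        print(nm,a,S[i],"ztop %.3f"%zt,q.round(4))
E
```

```text
egg [267.6  67. ] [251  49  34  37 928] ztop 0.089 [0.5981 0.1012]
egg [267.6 112.8] [255 100  26  26 534] ztop 0.076 [0.6081 0.0439]
egg [267.7 155.7] [252 140  32  33 813] ztop 0.089 [ 0.6179 -0.013 ]
egg [267.6 196.2] [253 181  31  32 768] ztop 0.089 [ 0.6277 -0.0703]
egg [267.2 232.1] [256 220  23  25 420] ztop 0.075 [ 0.6373 -0.1275]
egg [316.6 294.4] [306 287  21  14 210] ztop 0.046 [ 0.7345 -0.2211]
blue [187.    2.4] [177   0  22   7 111] ztop 0.058 [0.4836 0.1645]
blue [159.4  94.7] [143  79  34  32 821] ztop 0.058 [0.4618 0.0443]
yellow [137.2 199.3] [125 187  26  24 352] ztop 0.049 [ 0.4379 -0.1098]
yellow [428.5 258.7] [411 234  29  51 470] ztop 0.395 [ 0.9014 -0.1386]
yellow [ 88.6 245.8] [ 82 235  16  24 137] ztop 0.394 [ 0.3634 -0.2028]
yellow [ 88.3 273.7] [ 83 261  13  24 126] ztop 0.395 [ 0.3675 -0.2471]
yellow [373.3 304.2] [ 246  292  243   22 2661] ztop 0.406 [ 0.8216 -0.2238]
```

jog_arm(steps=[[0.015,0.0106,0.05,0,0,0],[0.015,0.0106,0.1,0,0,0],[0.015,0.0106,0.15,0,0,0],[0.015,0.0106,0.19,0,0,0],[0.015,0.0106,0.2,0,0,0]])

```text
clock: 1.15
eef_pos: [0.6148, -0.013, 0.088]
eef_rot: [-2.024, -2.394, 0.008]
force: [-0.4, 0.4, 0.1]
gripper_width: 0.0911
finger_force: 0.0
```

jog_arm(steps=[[0,0,0.03,0,0,0],[0,0,0.05,0,0,0],[0,0,0.05,0,0,0]], claw=0.07)

```text
clock: 1.45
eef_pos: [0.6171, -0.0133, 0.0422]
eef_rot: [-2.026, -2.397, 0.003]
force: [-0.3, 0.0, 0.4]
gripper_width: 0.0713
finger_force: 0.0
```

jog_arm(steps=[[0,0,0,0,0,0],[0,0,0,0,0,0],[0,0,0,0,0,0],[0,0,0,0,0,0],[0,0,0,0,0,0]], claw=0.035, newtons=8)

```text
clock: 1.95
eef_pos: [0.6182, -0.0135, 0.0449]
eef_rot: [2.028, 2.399, 0.0]
force: [-3.1, -0.5, 7.7]
gripper_width: 0.0444
finger_force: 8.0
```

jog_arm(steps=[[0,0,-0.01,0,0,0],[0,0,-0.03,0,0,0],[0,0,-0.07,0,0,0],[0,0,-0.11,0,0,0],[0,0,-0.11,0,0,0]])

```text
clock: 2.45
eef_pos: [0.6211, -0.0136, 0.1601]
eef_rot: [2.024, 2.394, 0.008]
force: [0.5, -0.6, -0.9]
gripper_width: 0.0446
finger_force: 8.0
```

```bash
python3 - <<'E'
from bench import r, viewer
import pickle
from h import *
o=r.observe(); print(o["eef_pos"],o["force"],o["gripper_width"])
im=[]
for n in("wrist","side"):
    c=viewer.camera(n); pickle.dump(c,open(n+"2.pkl","wb")); im.append(c["pixels"][:300])
cv2.imwrite("pics/a2.png",cv2.resize(np.vstack(im)[:,:],None,fx=.99,fy=.99))
E
```

```text
[ 0.62108943 -0.01360062  0.16013332] [ 0.45591343 -0.56491306 -0.90816598] 0.044563287809050924
```

View pics/a2.png

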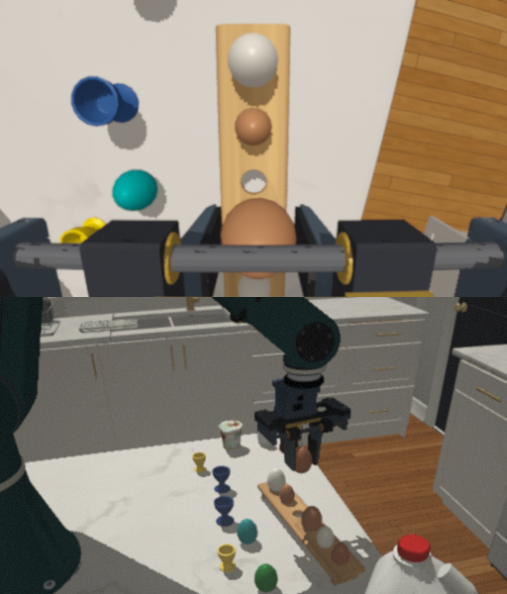

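The wrist view shows the brown big egg held upright at (255,237) with its rack hole empty below. The side view shows it in the fingers at (303,460). Next: toward the left blue cup for a close look.

jog_arm(steps=[[0.02,-0.02,0,0,0,0],[0.055,-0.055,0,0,0,0],[0.09,-0.092,0,0,0,0],[0.117,-0.119,0,0,0,0],[0.127,-0.129,0,0,0,0]])

```text
clock: 3.05
eef_pos: [0.4658, 0.0914, 0.1525]
eef_rot: [-2.025, -2.398, 0.004]
force: [0.7, 1.0, -1.1]
gripper_width: 0.0446
finger_force: 8.0
```

jog_arm(steps=[[0,0,0,0,0,0],[0,0,0,0,0,0],[0,0,0,0,0,0]])

```text
clock: 3.35
eef_pos: [0.4707, 0.0898, 0.1538]
eef_rot: [2.029, 2.398, 0.0]
force: [1.0, -0.8, -0.5]
gripper_width: 0.0445
finger_force: 8.0
```

```bash
cat > cups.py <<'E'
import sys,pickle
from bench import r, viewer
from h import *
c=viewer.camera("wrist"); W=world(c); z=W[...,2]; o=r.observe(); print(o["eef_pos"].round(4),o["eef_rot"].round(3),o["force"].round(1))
cv2.imwrite(sys.argv[1],c["pixels"])
for k,zr in (("blue",.056),("yellow",.046)):
    m=masks(c)[k]&(z>.02)&(z<.07)
    m=cv2.morphologyEx(m.astype(np.uint8),cv2.MORPH_OPEN,np.ones((3,3)))
    N,L,S,C=cv2.connectedComponentsWithStats(m,connectivity=4)
    for i in range(1,N):
        if S[i,4]<100: continue
        T=((L==i)&(z>zr-.006)); cnt=np.argwhere(T)[:,::-1]
        P=W[T]; e=cv2.fitEllipse(cv2.convexHull(cnt.astype(np.int32)))
        print(k,C[i].round(),S[i,:4],"ell",rayz(c,e[0],zr).round(4),"px",np.round(e[1],0),"bbox",((P.min(0)+P.max(0))/2).round(4),"ext",np.ptp(P,0).round(3))
E
python3 cups.py pics/w3.png
```

```text
[0.4706 0.0898 0.1538] [2.029 2.398 0.   ] [-0.5 -0.1 -0.3]
blue [285.  92.] [261  67  49  51] ell [0.4773 0.1823] px [49. 51.] bbox [0.4772 0.1818 0.0543] ext [0.042 0.042 0.009]
```

View pics/w3.png

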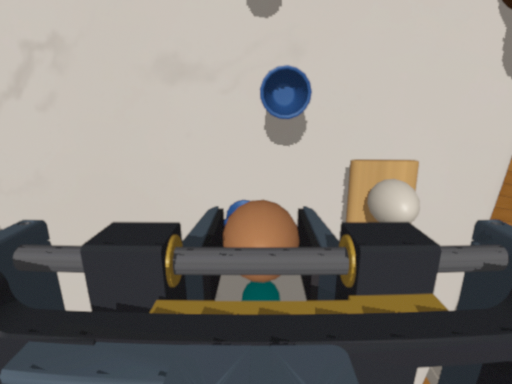

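The wrist view shows the left blue cup's rim at (285,92) with the held egg at (261,238), and the white egg in the rack at (392,205).

jog_arm(steps=[[0.03,0.008,0,0,0,0],[0.065,0.016,0,0,0,0],[0.085,0.021,0.01,0,0,0],[0.09,0.022,0.035,0,0,0],[0.09,0.022,0.06,0,0,0]])

```text
clock: 3.9
eef_pos: [0.4776, 0.1834, 0.0934]
eef_rot: [2.027, 2.399, 0.002]
force: [0.5, -0.3, -0.7]
gripper_width: 0.0446
finger_force: 8.0
```

jog_arm(steps=[[0,0,0.01,0,0,0],[0,0,0.02,0,0,0],[0,0,0.026,0,0,0],[0,0,0.026,0,0,0],[0,0,0.026,0,0,0]])

```text
clock: 4.4
eef_pos: [0.4769, 0.1827, 0.0685]
eef_rot: [2.029, 2.398, 0.001]
force: [-0.1, 0.2, -0.7]
gripper_width: 0.0441
finger_force: 8.0
```

jog_arm(steps=[[0,0,0.002,0,0,0],[0,0,0.004,0,0,0],[0,0,0.0055,0,0,0],[0,0,0.006,0,0,0],[0,0,0.006,0,0,0]])

```text
clock: 4.9
eef_pos: [0.4765, 0.1828, 0.062]
eef_rot: [2.028, 2.399, 0.0]
force: [1.0, -1.2, 0.6]
gripper_width: 0.0445
finger_force: 8.0
```

jog_arm(steps=[[0,0,0.0005,0,0,0],[0,0,0.001,0,0,0],[0,0,0.0015,0,0,0],[0,0,0.0015,0,0,0],[0,0,0.0015,0,0,0]])

```text
clock: 5.4
eef_pos: [0.4771, 0.1829, 0.061]
eef_rot: [2.028, 2.398, 0.002]
force: [0.6, -3.3, 8.7]
gripper_width: 0.0445
finger_force: 8.0
```

jog_arm(steps=[[0,0,0,0,0,0],[0,0,0,0,0,0],[0,0,0,0,0,0]], newtons=3)

```text
clock: 5.7
eef_pos: [0.4767, 0.1828, 0.0606]
eef_rot: [2.028, 2.399, 0.001]
force: [1.9, -1.8, 5.2]
gripper_width: 0.0444
finger_force: 3.0
```

jog_arm(steps=[[0,0,0,0,0,0],[0,0,0,0,0,0],[0,0,0,0,0,0],[0,0,0,0,0,0]], claw=0.065)

```text
clock: 6.1
eef_pos: [0.4762, 0.1827, 0.0603]
eef_rot: [-2.028, -2.399, 0.001]
force: [-0.0, -0.4, 0.8]
gripper_width: 0.0651
finger_force: 0.0
```

jog_arm(steps=[[0,0,-0.01,0,0,0],[0,0,-0.03,0,0,0],[0,0,-0.07,0,0,0],[0,0,-0.1,0,0,0],[0,0,-0.1,0,0,0]])

```text
clock: 6.6
eef_pos: [0.4785, 0.1835, 0.1649]
eef_rot: [2.026, 2.397, 0.009]
force: [0.9, -0.6, -1.0]
gripper_width: 0.065
finger_force: 0.0
```

jog_arm(steps=[[-0.03,0.02,0,0,0,0],[-0.07,0.047,0,0,0,0],[-0.11,0.074,0,0,0,0],[-0.145,0.097,0,0,0,0],[-0.159,0.1065,0,0,0,0]])

```text
clock: 7.1
eef_pos: [0.6096, 0.0412, 0.1603]
eef_rot: [2.031, 2.397, 0.0]
force: [0.1, 0.5, -0.4]
gripper_width: 0.0647
finger_force: 0.0
```

jog_arm(steps=[[0,0,0,0,0,0],[0,0,0,0,0,0],[0,0,0,0,0,0]])

```text
clock: 7.4
eef_pos: [0.6068, 0.0446, 0.1602]
eef_rot: [-2.027, -2.399, 0.001]
force: [0.1, -0.7, 0.4]
gripper_width: 0.0652
finger_force: 0.0
```

```bash
python3 - <<'E'
from bench import r, viewer
from h import *
print(r.observe()["eef_pos"])
c=viewer.camera("wrist"); s=viewer.camera("side")
cv2.imwrite("pics/a4.png",np.vstack([c["pixels"][:290],s["pixels"][100:390]]))
E
```

```text
[0.60678029 0.04464488 0.16023224]
```

View pics/a4.png

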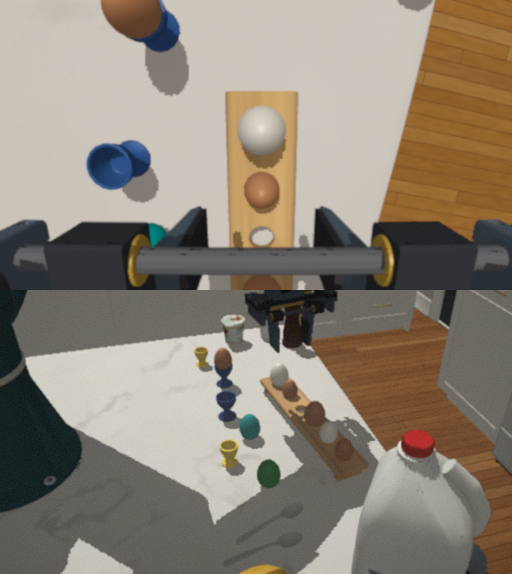

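The wrist view shows the first egg seated in the left blue cup at (135,10), and the target small brown egg at (262,190) with the white one at (261,130). The side view agrees: the egg stands upright at (223,358). I'll descend on the small egg.

jog_arm(steps=[[-0.001,0.001,0.03,0,0,0],[-0.001,0.001,0.07,0,0,0],[-0.001,0.001,0.1,0,0,0],[-0.001,0.001,0.123,0,0,0],[-0.001,0.001,0.123,0,0,0]])

```text
clock: 8.0
eef_pos: [0.6066, 0.0434, 0.0348]
eef_rot: [-2.025, -2.397, 0.005]
force: [0.7, 0.4, -0.5]
gripper_width: 0.065
finger_force: 0.0
```

jog_arm(steps=[[0,0,0,0,0,0],[0,0,0,0,0,0],[0,0,0,0,0,0],[0,0,0,0,0,0],[0,0,0,0,0,0]], claw=0.026, newtons=7)

```text
clock: 8.5
eef_pos: [0.6087, 0.0428, 0.0381]
eef_rot: [-2.028, -2.399, 0.001]
force: [-4.5, 0.3, 6.9]
gripper_width: 0.0354
finger_force: 7.0
```

jog_arm(steps=[[0,0,-0.01,0,0,0],[0,0,-0.03,0,0,0],[0,0,-0.07,0,0,0],[0,0,-0.11,0,0,0],[0,0,-0.123,0,0,0]])

```text
clock: 9.0
eef_pos: [0.6111, 0.0429, 0.1655]
eef_rot: [2.026, 2.396, 0.006]
force: [-0.2, 0.3, -0.4]
gripper_width: 0.0356
finger_force: 7.0
```

jog_arm(steps=[[0.025,-0.018,0,0,0,0],[0.06,-0.044,0,0,0,0],[0.095,-0.07,0,0,0,0],[0.13,-0.096,0,0,0,0],[0.16,-0.119,0,0,0,0]])

```text
clock: 9.5
eef_pos: [0.4634, 0.1818, 0.1607]
eef_rot: [2.028, 2.399, 0.001]
force: [-0.4, -0.2, 0.2]
gripper_width: 0.0354
finger_force: 7.0
```

jog_arm(steps=[[0.022,-0.016,0,0,0,0],[0.033,-0.024,0,0,0,0],[0.033,-0.024,0,0,0,0],[0.033,-0.024,0,0,0,0],[0.033,-0.024,0,0,0,0]])

```text
clock: 10.0
eef_pos: [0.4368, 0.2088, 0.1605]
eef_rot: [2.029, 2.398, 0.0]
force: [-0.1, -0.5, 0.5]
gripper_width: 0.0352
finger_force: 7.0
```

```bash
python3 cups.py pics/w5.png
```

```text
[0.4367 0.2088 0.1605] [2.03  2.398 0.   ] [-0.7 -1.5  0. ]
blue [290. 203.] [278 199  26  12] ell [0.4688 0.1988] px [10. 25.] bbox [0.4688 0.1986 0.0541] ext [0.023 0.013 0.008]
yellow [275.  98.] [256  79  38  39] ell [0.4357 0.2957] px [38. 39.] bbox [0.4356 0.2957 0.0443] ext [0.035 0.035 0.009]
```

View pics/w5.png

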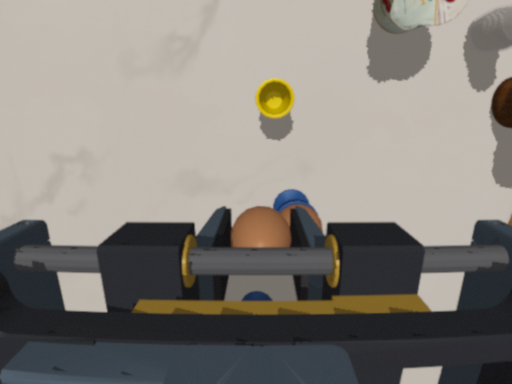

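The wrist view shows the left yellow cup's rim at (275,98), with the held small egg at (261,233).

jog_arm(steps=[[0.03,0.005,0,0,0,0],[0.065,0.01,0,0,0,0],[0.083,0.0134,0.02,0,0,0],[0.086,0.0134,0.05,0,0,0],[0.086,0.0134,0.08,0,0,0]])

```text
clock: 10.55
eef_pos: [0.4357, 0.2969, 0.0796]
eef_rot: [2.028, 2.399, 0.002]
force: [0.5, -0.2, -1.0]
gripper_width: 0.0356
finger_force: 7.0
```

jog_arm(steps=[[0,0,0.01,0,0,0],[0,0,0.02,0,0,0],[0,0,0.026,0,0,0],[0,0,0.026,0,0,0],[0,0,0.026,0,0,0]])

```text
clock: 11.05
eef_pos: [0.4354, 0.2966, 0.0552]
eef_rot: [2.029, 2.398, 0.002]
force: [0.0, 0.1, -0.1]
gripper_width: 0.0353
finger_force: 7.0
```

jog_arm(steps=[[0,0,0.001,0,0,0],[0,0,0.002,0,0,0],[0,0,0.003,0,0,0],[0,0,0.004,0,0,0],[0,0,0.004,0,0,0]])

```text
clock: 11.55
eef_pos: [0.4349, 0.2965, 0.0505]
eef_rot: [2.028, 2.399, 0.0]
force: [1.0, 0.1, 1.0]
gripper_width: 0.0352
finger_force: 7.0
```

jog_arm(steps=[[0,0,0.0005,0,0,0],[0,0,0.001,0,0,0],[0,0,0.0015,0,0,0],[0,0,0.0015,0,0,0],[0,0,0.0015,0,0,0]])

```text
clock: 12.05
eef_pos: [0.4353, 0.2966, 0.0494]
eef_rot: [2.028, 2.399, 0.001]
force: [1.3, -1.3, 8.4]
gripper_width: 0.0354
finger_force: 7.0
```

jog_arm(steps=[[0,0,0,0,0,0],[0,0,0,0,0,0],[0,0,0,0,0,0]], newtons=3)

```text
clock: 12.35
eef_pos: [0.4349, 0.2965, 0.049]
eef_rot: [2.028, 2.399, 0.0]
force: [1.7, -1.6, 4.8]
gripper_width: 0.0355
finger_force: 3.0
```

jog_arm(steps=[[0,0,0,0,0,0],[0,0,0,0,0,0],[0,0,0,0,0,0],[0,0,0,0,0,0]], claw=0.065)

```text
clock: 12.75
eef_pos: [0.4347, 0.2964, 0.0488]
eef_rot: [-2.028, -2.399, 0.0]
force: [-0.3, -0.7, 0.3]
gripper_width: 0.064
finger_force: 0.0
```

jog_arm(steps=[[0,0,-0.01,0,0,0],[0,0,-0.03,0,0,0],[0,0,-0.07,0,0,0],[0,0,-0.11,0,0,0],[0,0,-0.115,0,0,0]])

```text
clock: 13.25
eef_pos: [0.4368, 0.2977, 0.169]
eef_rot: [2.027, 2.397, 0.01]
force: [0.9, 0.2, -0.7]
gripper_width: 0.065
finger_force: 0.0
```

jog_arm(steps=[[-0.03,0.01,0,0,0,0],[-0.07,0.023,0,0,0,0],[-0.115,0.038,0,0,0,0],[-0.16,0.053,0,0,0,0],[-0.2,0.066,0,0,0,0]])

```text
clock: 13.75
eef_pos: [0.5337, 0.1082, 0.1641]
eef_rot: [2.029, 2.399, 0.0]
force: [0.6, 2.1, 0.6]
gripper_width: 0.0648
finger_force: 0.0
```

jog_arm(steps=[[-0.04,0.013,0,0,0,0],[-0.085,0.028,0,0,0,0],[-0.13,0.043,0,0,0,0],[-0.17,0.056,0,0,0,0],[-0.194,0.063,0,0,0,0]])

```text
clock: 14.25
eef_pos: [0.6285, -0.0734, 0.164]
eef_rot: [2.03, 2.397, 0.0]
force: [-1.5, 1.3, 0.1]
gripper_width: 0.0648
finger_force: 0.0
```

jog_arm(steps=[[0,0,0,0,0,0],[0,0,0,0,0,0],[0,0,0,0,0,0],[0,0,0,0,0,0],[0,0,0,0,0,0]], claw=0.07)

```text
clock: 14.75
eef_pos: [0.6273, -0.0699, 0.164]
eef_rot: [-2.027, -2.4, 0.0]
force: [0.4, -0.8, 0.7]
gripper_width: 0.0698
finger_force: 0.0
```

```bash
python3 - <<'E'
from bench import r, viewer
from h import *
print(r.observe()["eef_pos"])
c=viewer.camera("wrist"); s=viewer.camera("scene")
cv2.imwrite("pics/a6.png",np.vstack([c["pixels"][:290],s["pixels"][90:384]]))
E
```

```text
[ 0.62727497 -0.06989335  0.16403218]
```

View pics/a6.png

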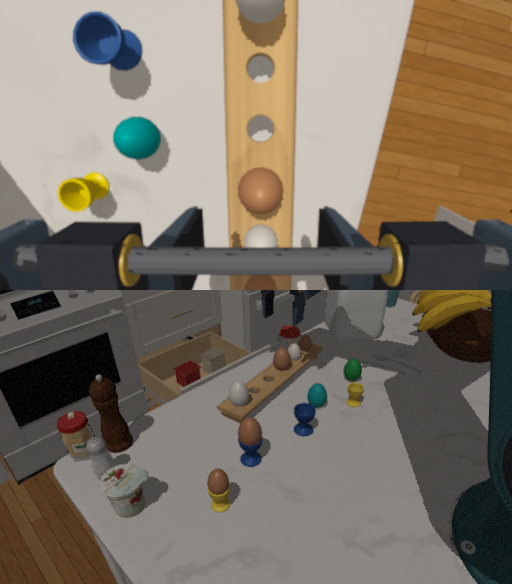

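Both served eggs stand upright in their cups, at (250,435) and (218,482) in the lower picture. The target big brown egg sits under the gripper at (261,190). Descending 0.120.

jog_arm(steps=[[0,0,0.03,0,0,0],[0,0,0.07,0,0,0],[0,0,0.1,0,0,0],[0,0,0.12,0,0,0],[0,0,0.12,0,0,0]])

```text
clock: 15.35
eef_pos: [0.6257, -0.0702, 0.0413]
eef_rot: [-2.026, -2.396, 0.004]
force: [-0.4, 0.2, 0.8]
gripper_width: 0.0701
finger_force: 0.0
```

jog_arm(steps=[[0,0,0,0,0,0],[0,0,0,0,0,0],[0,0,0,0,0,0],[0,0,0,0,0,0],[0,0,0,0,0,0]], claw=0.035, newtons=8)

```text
clock: 15.85
eef_pos: [0.6279, -0.0708, 0.0448]
eef_rot: [2.028, 2.398, 0.001]
force: [-2.9, -0.8, 6.5]
gripper_width: 0.0443
finger_force: 8.0
```

jog_arm(steps=[[0,0,-0.01,0,0,0],[0,0,-0.03,0,0,0],[0,0,-0.07,0,0,0],[0,0,-0.11,0,0,0],[0,0,-0.115,0,0,0]])

```text
clock: 16.35
eef_pos: [0.6301, -0.071, 0.1646]
eef_rot: [2.024, 2.394, 0.006]
force: [0.6, -0.2, -0.4]
gripper_width: 0.0443
finger_force: 8.0
```

jog_arm(steps=[[0.01,-0.025,0,0,0,0],[0.023,-0.065,0,0,0,0],[0.036,-0.11,0,0,0,0],[0.049,-0.15,0,0,0,0],[0.054,-0.166,0,0,0,0]])

```text
clock: 16.85
eef_pos: [0.451, -0.0444, 0.1584]
eef_rot: [-2.027, -2.398, 0.002]
force: [0.1, -0.5, -1.1]
gripper_width: 0.0441
finger_force: 8.0
```

jog_arm(steps=[[0,0,0,0,0,0],[0,0,0,0,0,0],[0,0,0,0,0,0],[0,0,0,0,0,0]])

```text
clock: 17.25
eef_pos: [0.4557, -0.0451, 0.159]
eef_rot: [2.028, 2.399, 0.0]
force: [-0.6, -0.7, -1.1]
gripper_width: 0.0443
finger_force: 8.0
```

```bash
python3 cups.py pics/w7.png
```

```text
[ 0.4555 -0.0451  0.1589] [-2.028 -2.399  0.   ] [-0.6  0.1 -0.1]
blue [281.  96.] [257  72  48  49] ell [0.4594 0.0439] px [47. 49.] bbox [0.4596 0.0434 0.0542] ext [0.042 0.042 0.008]
```

View pics/w7.png

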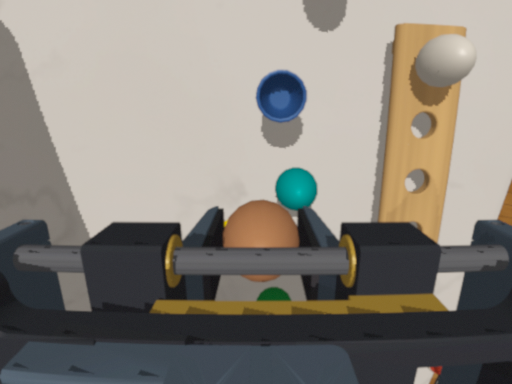

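The wrist view shows the right blue cup's rim at (281,96), the held egg at (261,238), and the turquoise look-alike at (296,188), clear of the path.

jog_arm(steps=[[0.03,0.007,0,0,0,0],[0.065,0.014,0,0,0,0],[0.084,0.0185,0.01,0,0,0],[0.087,0.0187,0.035,0,0,0],[0.087,0.0187,0.065,0,0,0]])

```text
clock: 17.8
eef_pos: [0.4601, 0.0448, 0.0938]
eef_rot: [2.026, 2.399, 0.003]
force: [0.4, -0.4, -1.0]
gripper_width: 0.0439
finger_force: 8.0
```

jog_arm(steps=[[0,0,0.01,0,0,0],[0,0,0.02,0,0,0],[0,0,0.027,0,0,0],[0,0,0.027,0,0,0],[0,0,0.027,0,0,0]])

```text
clock: 18.3
eef_pos: [0.4593, 0.0438, 0.0675]
eef_rot: [2.028, 2.398, 0.001]
force: [-0.1, -0.4, -1.0]
gripper_width: 0.0445
finger_force: 8.0
```

jog_arm(steps=[[0,0,0.001,0,0,0],[0,0,0.002,0,0,0],[0,0,0.003,0,0,0],[0,0,0.004,0,0,0],[0,0,0.004,0,0,0]])

```text
clock: 18.8
eef_pos: [0.4588, 0.0439, 0.0629]
eef_rot: [-2.028, -2.399, 0.0]
force: [-0.3, -0.3, 0.2]
gripper_width: 0.0447
finger_force: 8.0
```

jog_arm(steps=[[0,0,0.0005,0,0,0],[0,0,0.001,0,0,0],[0,0,0.0015,0,0,0],[0,0,0.002,0,0,0],[0,0,0.002,0,0,0]])

```text
clock: 19.3
eef_pos: [0.4594, 0.0438, 0.0612]
eef_rot: [2.028, 2.399, 0.001]
force: [0.3, -2.2, 5.9]
gripper_width: 0.0442
finger_force: 8.0
```

jog_arm(steps=[[0,0,0,0,0,0],[0,0,0,0,0,0],[0,0,0,0,0,0]], newtons=3)

```text
clock: 19.6
eef_pos: [0.4592, 0.0439, 0.0611]
eef_rot: [2.028, 2.399, 0.001]
force: [1.7, -0.4, 4.7]
gripper_width: 0.045
finger_force: 3.0
```

jog_arm(steps=[[0,0,0,0,0,0],[0,0,0,0,0,0],[0,0,0,0,0,0],[0,0,0,0,0,0]], claw=0.065)

```text
clock: 20.0
eef_pos: [0.4586, 0.0439, 0.0608]
eef_rot: [-2.028, -2.399, 0.0]
force: [0.0, -0.4, 0.9]
gripper_width: 0.0651
finger_force: 0.0
```

jog_arm(steps=[[0,0,-0.01,0,0,0],[0,0,-0.03,0,0,0],[0,0,-0.07,0,0,0],[0,0,-0.1,0,0,0],[0,0,-0.1,0,0,0]])

```text
clock: 20.5
eef_pos: [0.4611, 0.044, 0.1652]
eef_rot: [2.025, 2.395, 0.007]
force: [-0.3, 0.4, -0.2]
gripper_width: 0.0651
finger_force: 0.0
```

jog_arm(steps=[[-0.03,0.017,0,0,0,0],[-0.07,0.04,0,0,0,0],[-0.113,0.065,0,0,0,0],[-0.155,0.089,0,0,0,0],[-0.19,0.109,0,0,0,0]])

```text
clock: 21.0
eef_pos: [0.5989, -0.1274, 0.1607]
eef_rot: [-2.029, -2.398, 0.0]
force: [0.1, 1.0, 0.2]
gripper_width: 0.0647
finger_force: 0.0
```

```bash
python3 - <<'E'
import pickle
from h import *
A=np.array([.6469,-.1847]); ty=np.array([.986,.166]); tx=np.array([-.166,.986])
for n in("scene0","side0"):
    W=world(pickle.load(open(n+".pkl","rb"))).reshape(-1,3); d=W[:,:2]-A; a,b=d@tx,d@ty
    m=(W[:,2]>.033)&(W[:,2]<.3)&(abs(a)<.14)&(abs(b)<.16)
    for lo in np.arange(-.16,.16,.04):
        for la in np.arange(-.14,.14,.04):
            k=m&(a>=la)&(a<la+.04)&(b>=lo)&(b<lo+.04)
            if k.sum()>5: print(n,"tx %.2f ty %.2f zmax %.3f n %d"%(la,lo,W[k,2].max(),k.sum()))
E
```

```text
scene0 tx 0.02 ty -0.16 zmax 0.062 n 135
scene0 tx -0.14 ty -0.04 zmax 0.119 n 6
scene0 tx -0.06 ty -0.04 zmax 0.034 n 8
scene0 tx -0.02 ty -0.04 zmax 0.075 n 150
scene0 tx 0.02 ty -0.04 zmax 0.075 n 45
scene0 tx 0.06 ty -0.04 zmax 0.074 n 182
scene0 tx 0.10 ty -0.04 zmax 0.087 n 313
scene0 tx -0.02 ty 0.00 zmax 0.073 n 43
scene0 tx 0.06 ty 0.00 zmax 0.072 n 26
scene0 tx 0.10 ty 0.00 zmax 0.088 n 51
scene0 tx -0.10 ty 0.04 zmax 0.046 n 31
scene0 tx -0.06 ty 0.04 zmax 0.045 n 44
scene0 tx -0.10 ty 0.08 zmax 0.047 n 31
scene0 tx -0.06 ty 0.08 zmax 0.046 n 51
side0 tx -0.02 ty -0.16 zmax 0.060 n 242
side0 tx 0.02 ty -0.16 zmax 0.059 n 18
side0 tx -0.06 ty -0.04 zmax 0.045 n 8
side0 tx -0.02 ty -0.04 zmax 0.075 n 251
side0 tx 0.02 ty -0.04 zmax 0.073 n 207
side0 tx 0.06 ty -0.04 zmax 0.075 n 134
side0 tx 0.10 ty -0.04 zmax 0.087 n 216
side0 tx -0.06 ty 0.00 zmax 0.045 n 8
side0 tx -0.02 ty 0.00 zmax 0.073 n 83
side0 tx 0.02 ty 0.00 zmax 0.074 n 89
side0 tx 0.06 ty 0.00 zmax 0.080 n 71
side0 tx 0.10 ty 0.00 zmax 0.086 n 54
side0 tx 0.10 ty 0.12 zmax 0.300 n 54
```

jog_arm(steps=[[-0.03,0.018,0,0,0,0],[-0.055,0.032,0,0,0,0],[-0.0665,0.0383,0,0,0,0],[-0.0665,0.0383,0,0,0,0],[-0.0665,0.0383,0,0,0,0]])

```text
clock: 21.5
eef_pos: [0.6458, -0.1837, 0.1605]
eef_rot: [-2.028, -2.398, 0.001]
force: [0.1, -0.5, -0.5]
gripper_width: 0.0654
finger_force: 0.0
```

jog_arm(steps=[[0,0,0,0,0,0],[0,0,0,0,0,0]])

```text
clock: 21.7
eef_pos: [0.6462, -0.1836, 0.1611]
eef_rot: [-2.027, -2.4, 0.0]
force: [1.0, 0.5, -0.8]
gripper_width: 0.0649
finger_force: 0.0
```

```bash
python3 - <<'E'
from bench import r, viewer
from h import *
print(r.observe()["eef_pos"])
c=viewer.camera("wrist"); s=viewer.camera("scene"); W=world(c)
cv2.imwrite("pics/a8.png",np.vstack([c["pixels"][:290],s["pixels"][90:384]]))
m=masks(c)["brown"]&(W[...,2]>.041)&(W[...,2]<.09)
N,L,S,C=cv2.connectedComponentsWithStats(m.astype(np.uint8))
for i in range(1,N):
    if S[i,4]>150: print(C[i],S[i],rayz(c,C[i],.049))
E
```

```text
[ 0.64620892 -0.18363284  0.16109076]
[260.80065717 190.00876232] [244 173  34  35 913] [ 0.64703369 -0.18486602]
```

View pics/a8.png

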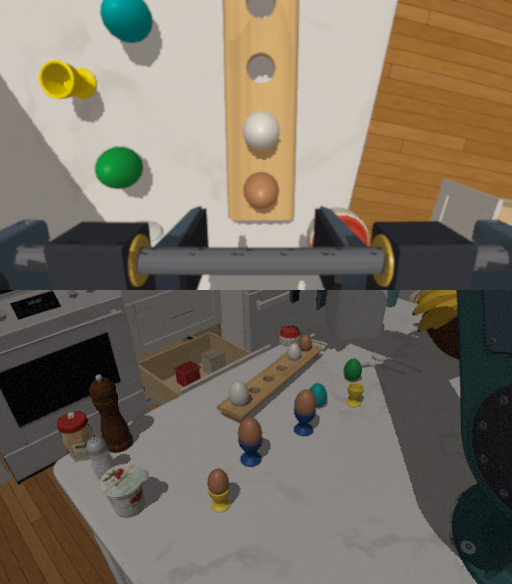

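Three eggs are seated and upright, at (305,405), (250,435) and (218,482) in the lower picture. The last small brown egg is under the gripper at (261,190), and the jar at (345,228) clears the fingers. Descending 0.123.

jog_arm(steps=[[-0.001,0.0005,0.03,0,0,0],[-0.001,0.0005,0.07,0,0,0],[-0.001,0.0005,0.1,0,0,0],[-0.001,0.0005,0.123,0,0,0],[-0.001,0.0005,0.123,0,0,0]])

```text
clock: 22.3
eef_pos: [0.6453, -0.1846, 0.035]
eef_rot: [-2.025, -2.396, 0.003]
force: [-0.5, 0.5, 0.3]
gripper_width: 0.0651
finger_force: 0.0
```

jog_arm(steps=[[0,0,0,0,0,0],[0,0,0,0,0,0],[0,0,0,0,0,0],[0,0,0,0,0,0],[0,0,0,0,0,0]], claw=0.026, newtons=7)

```text
clock: 22.8
eef_pos: [0.6476, -0.1856, 0.0387]
eef_rot: [2.028, 2.399, 0.0]
force: [-3.8, -0.9, 6.0]
gripper_width: 0.0351
finger_force: 7.0
```

jog_arm(steps=[[0,0,-0.01,0,0,0],[0,0,-0.03,0,0,0],[0,0,-0.07,0,0,0],[0,0,-0.11,0,0,0],[0,0,-0.123,0,0,0]])

```text
clock: 23.3
eef_pos: [0.6495, -0.1861, 0.167]
eef_rot: [2.024, 2.394, 0.004]
force: [0.5, 0.2, -0.3]
gripper_width: 0.0348
finger_force: 7.0
```

jog_arm(steps=[[0.003,-0.025,0,0,0,0],[0.007,-0.065,0,0,0,0],[0.012,-0.11,0,0,0,0],[0.017,-0.15,0,0,0,0],[0.021,-0.185,0,0,0,0]])

```text
clock: 23.8
eef_pos: [0.4595, -0.1953, 0.1615]
eef_rot: [2.028, 2.399, 0.0]
force: [0.9, -1.2, 0.8]
gripper_width: 0.0353
finger_force: 7.0
```

jog_arm(steps=[[0.002,-0.02,0,0,0,0],[0.002,-0.024,0,0,0,0],[0.002,-0.024,0,0,0,0],[0.002,-0.024,0,0,0,0],[0.002,-0.024,0,0,0,0]])

```text
clock: 24.3
eef_pos: [0.4384, -0.1976, 0.1611]
eef_rot: [2.028, 2.399, 0.0]
force: [0.8, 0.6, 0.2]
gripper_width: 0.035
finger_force: 7.0
```

```bash
python3 cups.py pics/w9.png
```

```text
[ 0.4383 -0.1975  0.161 ] [2.028 2.399 0.   ] [-1.1  0.6 -1.8]
yellow [274.  98.] [255  79  38  39] ell [ 0.4368 -0.1108] px [38. 39.] bbox [ 0.4367 -0.111   0.0443] ext [0.035 0.035 0.009]
```

View pics/w9.png

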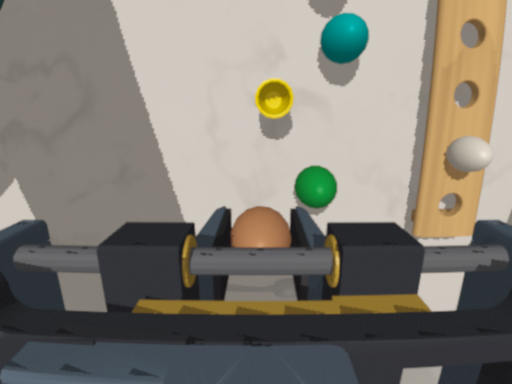

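The wrist view shows the right yellow cup's rim at (274,98), with green (316,187) and turquoise (345,38) off to the side, clear of the fingers.

jog_arm(steps=[[0.03,0.005,0,0,0,0],[0.065,0.01,0,0,0,0],[0.083,0.013,0.02,0,0,0],[0.0856,0.013,0.05,0,0,0],[0.0856,0.013,0.08,0,0,0]])

```text
clock: 24.85
eef_pos: [0.4369, -0.1102, 0.0803]
eef_rot: [2.026, 2.4, 0.001]
force: [-0.2, 0.1, -1.1]
gripper_width: 0.0354
finger_force: 7.0
```

jog_arm(steps=[[0,0,0.01,0,0,0],[0,0,0.02,0,0,0],[0,0,0.026,0,0,0],[0,0,0.026,0,0,0],[0,0,0.026,0,0,0]])

```text
clock: 25.35
eef_pos: [0.4365, -0.1112, 0.0556]
eef_rot: [2.028, 2.398, 0.001]
force: [-0.1, -0.3, -0.7]
gripper_width: 0.0353
finger_force: 7.0
```

jog_arm(steps=[[0,0,0.001,0,0,0],[0,0,0.002,0,0,0],[0,0,0.003,0,0,0],[0,0,0.004,0,0,0],[0,0,0.004,0,0,0]])

```text
clock: 25.85
eef_pos: [0.4362, -0.111, 0.0509]
eef_rot: [2.028, 2.399, 0.0]
force: [1.0, -1.0, 0.8]
gripper_width: 0.0349
finger_force: 7.0
```

jog_arm(steps=[[0,0,0.0005,0,0,0],[0,0,0.001,0,0,0],[0,0,0.0015,0,0,0],[0,0,0.0018,0,0,0],[0,0,0.0018,0,0,0]])

```text
clock: 26.35
eef_pos: [0.4367, -0.1113, 0.0496]
eef_rot: [2.027, 2.398, 0.001]
force: [-0.2, -2.2, 8.5]
gripper_width: 0.0354
finger_force: 7.0
```

jog_arm(steps=[[0,0,0,0,0,0],[0,0,0,0,0,0],[0,0,0,0,0,0]], newtons=3)

```text
clock: 26.65
eef_pos: [0.4364, -0.111, 0.0493]
eef_rot: [2.028, 2.398, 0.0]
force: [2.1, -0.6, 3.9]
gripper_width: 0.0355
finger_force: 3.0
```

jog_arm(steps=[[0,0,0,0,0,0],[0,0,0,0,0,0],[0,0,0,0,0,0],[0,0,0,0,0,0]], claw=0.065)

```text
clock: 27.05
eef_pos: [0.4358, -0.1108, 0.049]
eef_rot: [-2.028, -2.399, 0.0]
force: [0.6, 0.3, 0.1]
gripper_width: 0.0637
finger_force: 0.0
```

jog_arm(steps=[[0,0,-0.01,0,0,0],[0,0,-0.03,0,0,0],[0,0,-0.07,0,0,0],[0,0,-0.11,0,0,0],[0,0,-0.15,0,0,0]])

```text
clock: 27.55
eef_pos: [0.4356, -0.1108, 0.2013]
eef_rot: [2.028, 2.399, 0.0]
force: [0.2, -0.1, 0.2]
gripper_width: 0.0652
finger_force: 0.0
```

jog_arm(steps=[[0,0,-0.02,0,0,0],[0,0,-0.02,0,0,0],[0,0,-0.02,0,0,0],[0,0,-0.02,0,0,0],[0,0,-0.02,0,0,0]])

```text
clock: 28.05
eef_pos: [0.4354, -0.1108, 0.218]
eef_rot: [-2.027, -2.397, 0.001]
force: [-0.3, -0.3, 0.1]
gripper_width: 0.0648
finger_force: 0.0
```

```bash
python3 - <<'E'
from bench import r, viewer
from h import *
o=r.observe(); print(o["eef_pos"],o["force"])
c=viewer.camera("side"); s=viewer.camera("scene")
cv2.imwrite("pics/a10.png",np.vstack([c["pixels"][100:390],s["pixels"][90:384]]))
E
```

```text
[ 0.4353862  -0.11075508  0.21800274] [-0.28694052 -0.337555    0.06762835]
```

View pics/a10.png

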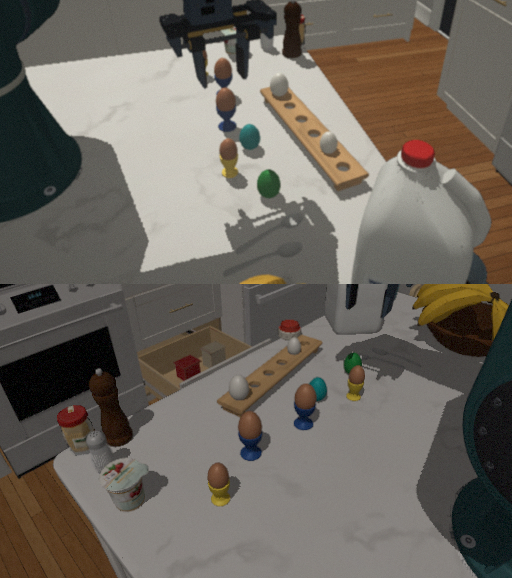

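All four brown eggs stand upright in their cups, at (356,377), (305,397), (250,427) and (218,475) in the lower picture. The white eggs are still in the rack at (239,386) and (294,347), and the gripper is clear, so I'm handing in.

```bash
python3 -c "
from bench import workorder
print(workorder.job_done())"
```

```text
the job is handed in; nothing more can be done
None
```

The job is handed in at about 28 s: all four brown eggs stand point up in their matching cups, and the white eggs and look-alikes were left alone; no verdict was returned.

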